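Take the cured coupon out of the bonding jig and put it in its sample box

TASK

The bonded test coupon has cured. Take the loose lid off the wooden sample box by its knob and set it down flat on the bench beside the box; swing the jig's clamp bar up to about upright so that it stays open, then slide the coupon out from under it toward its free end, and lay the coupon (do not drop it) flat in the box, lengthwise on the two battens. Leave the bar up and the lid off, and do not disturb the glue bottle, the grease tub and the black ring seal.

Things in the scene. Friction and masses are not known exactly. Their poses are not given: they have to be found in the camera images.
- jig: Bonding jig fixed to the bench; origin on the bench below the coupon's start centre. Base 125 x 125 x 10 mm at x -35..90, y -50..75; on it a 60 mm wide bed, top 36 mm up, x -35..75. The coupon lies along x and leaves only toward -x (roughly to the robot); a stop is behind it. Hinge cheeks at x +-16, y 41..59, 60 high.
- jig_lip (a point): Front mouth of the guide, 42 mm up on the jig's middle line at jig x +32. From there to x +72 two lips, 2.5 mm above the coupon's top, reach over its edges: it cannot be lifted until slid about 40 mm toward -x. Side rails (2.5 mm clearance) at x 18..76.
- clamp_bar (a joint): Angle of the clamp bar: 0 = down on the coupon, grows as its handle end is lifted, 1.57 = upright, stops at 1.9. It starts between 0 and 0.05. A stiff friction hinge: it stays where it is left and needs about 2.5 N up at the handle.
- bar_hinge (a point): Point on the clamp bar's hinge axis, 50 mm above the bench at jig x 0, y +50; the axis is parallel to the jig's x.
- bar_grip (a point): Centre of the clamp bar's black round handle, 20 mm thick, 30 long, parallel to the hinge axis, 115 mm from it; bar down: 54 mm up at jig x 0, y -65. The 16 mm wide steel bar crosses the coupon to the hinge; its foot and two lugs beside the coupon's waist block the coupon while it is down. Gripped on its end faces the handle pivots in the fingers.
- coupon_mid (a point): Centre of the coupon: flat white waisted plate 140 mm long (its x), 40 wide (y), 6 thick, about 60 g; waist 20 wide over the middle 50 mm, ends 40 wide, 45 long. Starts in the jig, its x along the jig's x, centre 39 mm above the bench; its -x end stands 35 mm out beyond the bed with nothing under it and can be gripped across the 40 mm width.
- box: Wooden sample box fixed to the bench, 180 (its x) x 130 (y) x 45 mm high, origin at the centre of its underside. Walls 6, floor top 5 mm above the bench, inside 168 x 118. Two battens 10 mm wide, tops 26 mm above the bench, run along y at x -22 and +22; the coupon's centre is 29 mm above the bench when it lies on them. The bench right of the box (-y) is free to y = -0.58 where x is under 0.60.
- lid_knob (a point): Centre of the black knob (28 mm across, 18 tall, on an 18 mm thick stem) in the middle of the box's loose lid. Lid: plywood panel 184 x 134 x 6 mm over a rim that goes 8 mm into the box (3 mm play), 180 g, axes as the box's at the start. The knob centre is 37 mm above the rim's underside: 74 mm above the bench on the box, 37 mm when flat on the bench.
- glue_bottle_mid (a point): Bystander, not to be disturbed: centre (half-way up) of a small white glue bottle with a red pointed cap, 37 mm across, 105 high, standing loose on the bench.
- grease_tub_mid (a point): Bystander, not to be disturbed: centre (half-way up) of a round tub with screw lid, 50 mm across, 46 high, standing loose on the bench.
- brine_seal_1_mid (a point): Bystander, not to be disturbed: centre (half-way up) of a flat black rubber-lipped ring, 50 mm across, 14 high, standing loose on the bench.
Not all that is in view belongs to the job. Leave any blue or green look-alike of the jig alone.

How it is judged:
On the way, in this order (a step that is already met when the one before it is completed fails the run):
1. the clamp bar is swung up (over 1.2 rad) with the coupon still in its place (within 30 mm) (value of joint clamp_bar above 1.2 rad and distance of coupon_mid from where it was at the start of the episode below 0.03 m), for 0.2 s.
2. the coupon has been slid at least 36 mm out of the jig along the bed (no more than 20 mm above it) (x of coupon_mid in the frame of jig between -0.12 and -0.036 m and z of coupon_mid in the frame of jig below 0.059 m and y of coupon_mid in the frame of jig between -0.03 and 0.03 m).
3. the coupon is lowered to within 20 mm of the battens while the fingers still hold it (x of coupon_mid in the frame of box between -0.04 and 0.04 m and y of coupon_mid in the frame of box between -0.045 and 0.045 m and z of coupon_mid in the frame of box below 0.049 m and contact force between the fingers and coupon above 0.3 N), for 0.02 s.
At the end, for the whole second after the job is handed in: Coupon at rest flat on both battens (within 25 mm of the box centre along it, 45 mm across; 4 mm in height; lengthwise within 0.35 rad); lid at rest flat and upright on the bench, 120 mm or more from the box centre (knob under 45 mm high); both tilts under 0.06 rad; bar over 1.2 rad (x of coupon_mid in the frame of box between -0.025 and 0.025 m and y of coupon_mid in the frame of box between -0.045 and 0.045 m and z of coupon_mid in the frame of box between 0.025 and 0.033 m and angle between each of coupon_mid, lid_knob's own z axis and vertical below 0.06 rad and angle between the x axis of coupon_mid and the x axis of box, either way round below 0.35 rad and linear speed of each of coupon, lid below 0.02 m/s and height (world z) of lid_knob below 0.045 m and horizontal distance between lid_knob and box above 0.12 m and value of joint clamp_bar above 1.2 rad); the robot touches nothing.
It fails at once if the coupon is dragged more than 30 mm while the clamp bar is down (under 0.9 rad) (distance of coupon_mid from where it was at the start of the episode above 0.03 m and value of joint clamp_bar below 0.9 rad).
It fails at once if the glue bottle is moved more than 30 mm (distance of glue_bottle_mid from where it was at the start of the episode above 0.03 m).
It fails at once if the grease tub is moved more than 30 mm (distance of grease_tub_mid from where it was at the start of the episode above 0.03 m).
It fails at once if the brine seal is moved more than 30 mm (distance of brine_seal_1_mid from where it was at the start of the episode above 0.03 m).
It also fails if it takes over 59 s, if anything falls off the work surface, if the arm or the gripper's body presses on something with over 40 N, if the wrist force passes 120 N, or if a joint passes its speed limit or range.

ROBOT

A 6-joint arm with a two-finger parallel gripper is mounted at the origin on a cart in front of the work surface, level with it; the furniture and walls round the work are solid. World frame = base frame: x ahead of the robot, y to its left, z up, the work surface at z = 0. Lengths are in m, angles in rad, forces in N, time in s.
With the tool pointing down it reaches from about 0.3 to 0.875 m from the base axis. Payload 6.4 kg.
Tool frame: the origin (TCP) lies on the mounting face of the last link; the fingertips stand 173 mm ahead of it and the grasp point (between the pads) lies 155 mm ahead of it (ctrl.grip_point_offset is the distance from the TCP to the grasp point, in m); z points along the fingers, y is the line along which they close (so a half turn about z gives the same grasp; the last joint's range is limited). The gripper opens to 85 mm and grips with 20 to 120 N. Pads are 22 mm wide; open, the fingers measure 114 mm over their backs; the gripper's body (76 mm by 85 mm) begins 54 mm behind the grasp point. The pads swing forward as they close: fully open they stand 13 mm farther back than shut.
Start: joints at [0.99, 0.181, 1.607, -0, 1.354, -0.206], TCP at [0.21, 0.535, 0.405] pointing down, gripper open.
Joint ranges: [-2.99, 2.99], [-0.89, 2.07], [0.3, 2.58], [-1.14, 4.28], [0, 2.63], [-3.12, 3.12]. Speed limits (rad/s): [2.57, 2.57, 3.01, 3.14, 3.14, 3.14].

INTERFACE

Orientations are given as a unit quaternion [w, x, y, z].
In Python, from bench import status, imaging, ctrl, models gives the robot as it stands.
- The arm moves only by the tool send_rows, never from a script. Its argument "commands" is a list that holds one entry, the list of rows, each a list of 6 numbers: the shift along the tool's x, y, z normalised to -1 to 1, where 1 is 3 cm, then the turn, a rotation vector about the tool's x, y, z normalised to -1 to 1, where 1 is 0.1 rad. A call has 1 to 8 rows; each row shifts and turns the commanded pose from where the row before left it, along the tool's axes as they then stand; what a row does not reach is not made up. A row lasts 1/12 s, in which the tool goes at most 41.7 mm and 7.16 degrees, less where a joint would pass 70% of its speed; a pose out of reach is approached as far as the arm can. A call with a number of a shift or a turn outside -1 to 1 is refused whole. A call with a gripper value outside its range is refused whole. "jaw" is the opening, from 0 (shut) to 1 (fully open), set as the call begins (left out, the last holds). The fingers move at their own pace and stop on an object; the grip force is fixed at half the most. Time passes only in rows, so rows that do not move let the fingers close. It gives the time, the measured TCP pose, the force, the opening and the grip force at its end, in the units of the state.
- status.get_obs(): the state, without advancing time (a new reading comes with each control period).
- imaging.camera(name): name is "side" or "top"; returns a dict with "image" (420x560x3 uint8, blue, green, red), "depth" (420x560 float32, m along the optical axis (not along the pixel's ray), 0 where there is no reading), "mtx" (3x3 intrinsics, pixels), "pose" (4x4, takes a point from camera to world coordinates). Camera axes: x right, y down, z forward; pixel columns grow to the right and rows downward; lengths in m; the calibration is good to about 2 mm. A picture is of the moment at which its call begins.
- ctrl.hand_in(): hands the job in; it is judged then, once.
Trained networks look in a picture, given as the dict that the camera call returned (one of the last four; its "shot" number tells which), for a name from the list of things; names that differ only in an ending like _2 or _b are one class to them, and where a whole thing is asked for, a point or a joint stands for the part that bears it (a point fixed in the world has none). Each returns a list of dicts, best first, with "confidence" (0 to 1); they miss things now and then, are a little off and sometimes report something else, mostly with a low value. They report only what shows in the picture. A call takes as long as a camera call. They do not tell look-alikes from the thing itself.
- models.recognise(picture, name): "centre" ([column, row] in pixels, amid what is visible of it).
- models.regions_of(picture, name): "region" (420x560 bool, what is visible of it) and "centre" ([column, row] in pixels, amid what is visible of it).
The state is a dict: "time_s": time; "q": joint angles; "dq": joint speeds; "joint_efforts": joint torques, N m; "eef_pos": TCP position; "eef_rot": TCP orientation; "wrist_force": force on the tool from outside, world axes, zero at the start; "torque": the same for the moment, N m; "opening": opening from 0.0 (shut) to 1.0 (fully open); "grasp_force": force on a finger pad.
Only numpy, scipy, OpenCV 4.12 (cv2) and the standard library are available. Lean on these libraries where they do the work, as an engineer would, in place of code of your own. Each camera call takes 0.05 s, during which the arm holds its last target. There are 200 camera calls.

## Working session

There is one attempt and no reset: what is moved stays moved. The work goes in short steps, Python scripts to look and compute and a tool call to move; the robot and the scene stay as the last step left them, time stands still between calls to the robot, and variables do not carry over. Pictures are saved under pics/ and viewed, at most 10 in all, crops included, and the job is handed in when it is done.

Besides the shell and the picture viewer there is one more tool, called after ">>>" by a JSON object that holds its "op" and its "data", one argument or row to a line. send_rows: Moves the arm, as the interface text tells. Its arguments: {"type":"object","properties":{"commands":{"type":"array"},"jaw":{"type":"number"}},"required":["commands"]}

```bash
mkdir -p pics; cat > h.py <<'E'
import numpy as np, cv2
from bench import status, imaging, ctrl, models
def world(p,uv,z=None):
    K,T=p["mtx"],p["pose"]; r=np.linalg.inv(K)@np.array([uv[0],uv[1],1.])
    if z is None:
        u,v=int(round(uv[0])),int(round(uv[1])); d=p["depth"][v,u]; return (T@np.append(r*d,1))[:3]
    r=T[:3,:3]@r; return T[:3,3]+r*(z-T[2,3])/r[2]
def cloud(p):
    v,u=np.mgrid[0:420,0:560]; d=p["depth"]; K=p["mtx"]
    c=np.stack([(u-K[0,2])/K[0,0]*d,(v-K[1,2])/K[1,1]*d,d],-1)
    return c@p["pose"][:3,:3].T+p["pose"][:3,3]
E
python3 - <<'E'
from h import *
np.set_printoptions(precision=3,suppress=True)
for n in("top","side"):
    p=imaging.camera(n); cv2.imwrite(f"pics/{n}0.png",p["image"])
    print(n,p["pose"][:3,3])
    W=cloud(p)
    for k in["jig","clamp_bar","bar_grip","coupon_mid","box","lid_knob","glue_bottle_mid","grease_tub_mid","brine_seal_1_mid"]:
        for d in models.regions_of(p,k)[:3]:
            m=d["region"]&(p["depth"]>0); 
            print(k,round(d["confidence"],2),np.round(d["centre"]),world(p,d["centre"]),np.median(W[m],0) if m.any() else "",m.sum())
print(status.get_obs())
E
```

```text
top [0.436 0.032 1.268]
jig 0.92 [228. 188.] [0.585 0.201 0.035] [0.591 0.2   0.034] 1727
jig 0.92 [162. 251.] [0.394 0.396 0.038] [0.39  0.399 0.034] 1718
jig 0.67 [294. 187.] [ 0.589 -0.     0.038] [0.59  0.001 0.015] 1494
clamp_bar 0.8 [310. 193.] [ 0.568 -0.044  0.059] [ 0.573 -0.037  0.061] 238
clamp_bar 0.68 [168. 263.] [0.36  0.372 0.055] [0.366 0.379 0.059] 258
clamp_bar 0.58 [239. 187.] [0.585 0.165 0.057] [0.579 0.168 0.059] 282
bar_grip 0.78 [311. 190.] [ 0.575 -0.047  0.065] [ 0.574 -0.051  0.061] 274
bar_grip 0.58 [239. 186.] [0.587 0.166 0.058] [0.582 0.163 0.06 ] 224
bar_grip 0.56 [168. 262.] [0.364 0.372 0.06 ] [0.366 0.379 0.059] 300
box 0.36 [371. 215.] [ 0.503 -0.224  0.067] [ 0.503 -0.235  0.051] 2782
box 0.18 [301. 200.] [ 0.548 -0.019  0.039] [ 0.557 -0.023  0.042] 456
lid_knob 0.9 [372. 214.] [ 0.505 -0.223  0.079] [ 0.502 -0.234  0.051] 2930
glue_bottle_mid 0.49 [344. 149.] [ 0.697 -0.145  0.068] [ 0.7   -0.141  0.061] 191
grease_tub_mid 0.7 [363. 160.] [ 0.671 -0.207  0.045] [ 0.678 -0.209  0.044] 263
brine_seal_1_mid 0.46 [206. 233.] [0.448 0.271 0.001] [0.4
[... 899 characters left out ...]
8
glue_bottle_mid 0.65 [229. 188.] [ 0.691 -0.131  0.037] [ 0.702 -0.129  0.04 ] 363
grease_tub_mid 0.56 [237. 180.] [ 0.675 -0.184  0.036] [ 0.677 -0.19   0.034] 226
brine_seal_1_mid 0.62 [324. 281.] [0.442 0.232 0.001] [0.441 0.234 0.007] 289
{'time_s': 1.0, 'q': array([ 0.99 ,  0.181,  1.607,  0.   ,  1.354, -0.206]), 'dq': array([-0.001, -0.001, -0.002, -0.001,  0.001, -0.   ]), 'joint_efforts': array([  0.   , -44.487, -35.168,  -0.   ,   0.001,  -0.   ]), 'eef_pos': array([0.21 , 0.535, 0.405]), 'eef_rot': array([-0.   ,  0.186,  0.982,  0.   ]), 'wrist_force': array([ 0.597, -0.19 , -0.188]), 'torque': array([-0.024,  0.034,  0.017]), 'grasp_force': 0.0, 'opening': 0.9974639142520353}
```

View pics/top0.png

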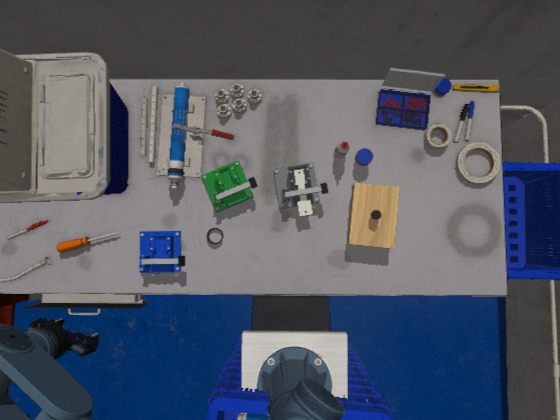

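View pics/side0.png

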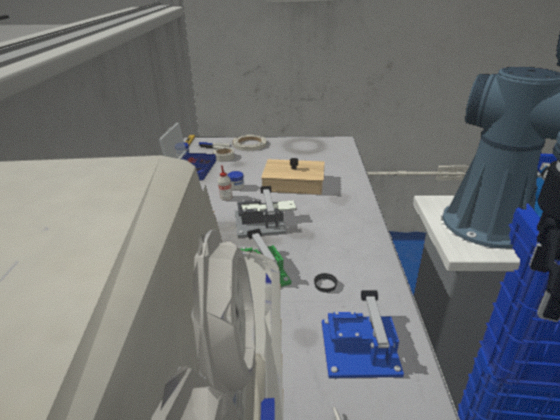

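The top view shows three jigs: blue at (162,251), green at (230,187), and grey at (297,188), which holds the white coupon. The grey one fits the description. The lid knob is at (376,214), the bottle at (342,148), the tub at (364,157) and the seal at (215,236). In the side view the grey jig is at (265,205). Next I'll measure poses and check the choice in a close crop.

```bash
python3 - <<'E'
from h import *
np.set_printoptions(precision=4,suppress=True)
p=imaging.camera("top"); W=cloud(p); img=p["image"].astype(int); T=p["pose"]
print("K",p["mtx"][0],p["mtx"][1])
u0,v0=250,130
cv2.imwrite("pics/crop.png",cv2.resize(p["image"][v0:v0+130,u0:u0+160],None,fx=5,fy=4.6,interpolation=cv2.INTER_CUBIC))
def box(x0,x1,y0,y1): return (W[...,0]>x0)&(W[...,0]<x1)&(W[...,1]>y0)&(W[...,1]<y1)
def rect(m,n):
    P=W[m]; r=cv2.minAreaRect(P[:,:2].astype(np.float32)); print(n,m.sum(),r,"mean",P.mean(0),"med z",np.median(P[:,2]))
lid=box(.38,.64,-.36,-.12)&(W[...,2]>.043)&(W[...,2]<.060); rect(lid,"lid")
kn=box(.45,.56,-.28,-.18)&(W[...,2]>.066); rect(kn,"knob")
br=img.min(-1)>200
cp=box(.45,.70,-.08,.08)&br&(W[...,2]>.030)&(W[...,2]<.052); rect(cp,"coupon")
dark=img.max(-1)<60
hd=box(.5,.65,-.12,.0)&dark&(W[...,2]>.048); rect(hd,"handle")
bar=box(.5,.68,-.12,.09)&(W[...,2]>.052)&~dark; rect(bar,"bar")
base=box(.45,.72,-.1,.12)&(W[...,2]>.005)&(W[...,2]<.014); rect(base,"base")
jj=box(.45,.72,-.12,.12)&(W[...,2]>.006); rect(jj,"all")
for n,b in(("bottle",box(.65,.74,-.18,-.11)),("tub",box(.63,.73,-.25,-.18))):rect(b&(W[...,2]>.03),n)
E
```

```text
K [410.8228   0.     280.0592] [  0.     410.8228 205.2838]
lid 2722 ((0.5032243132591248, -0.23625977337360382), (0.135403111577034, 0.1840614676475525), 84.33775329589844) mean [ 0.5026 -0.2354  0.0508] med z 0.05083453297334395
knob 82 ((0.5035035014152527, -0.23509739339351654), (0.025965994223952293, 0.025910204276442528), 43.653865814208984) mean [ 0.5027 -0.2343  0.082 ] med z 0.08283601159053378
coupon 0 ((0.0, 0.0), (0.0, 0.0), 0.0) mean [nan nan nan] med z nan
handle 54 ((0.6112187504768372, -0.0539458692073822), (0.11246448010206223, 0.024899320676922798), 47.98682403564453) mean [ 0.5843 -0.0832  0.0656] med z 0.06607821404482328
bar 255 ((0.5988708734512329, -0.02755516767501831), (0.08385375887155533, 0.13259820640087128), 10.387571334838867) mean [ 0.5738 -0.0237  0.0599] med z 0.060556963574768696
base 742 ((0.5849155187606812, 0.009558796882629395), (0.2640649378299713, 0.2174428403377533), 0.21588478982448578) mean [0.5958 0.0108 0.0092] med z 0.009112676170423328
all 1866 ((0.5830602049827576, 0.0025022178888320923), (0.26133447885513306, 0.23543457686901093), 2.9622273445129395) mean [ 0.5868 -0.0103  0.0331] med z 0.038938605301889084
bottle 153 ((0.7034381031990051, -0.14340204000473022), (0.036530718207359314, 0.033429693430662155), 53.86199951171875) mean [ 0.7008 -0.1418  0.0649] med z 0.06504707206339777
tub 216 ((0.6800377368927002, -0.21206602454185486), (0.046259332448244095, 0.049556031823158264), 0.06410813331604004) mean [ 0.6804 -0.2107  0.0446] med z 0.04482407922198961<stdin>:9: RuntimeWarning: Mean of empty slice.
  ret = um.true_divide(
  return _methods._mean(a, axis=axis, dtype=dtype,
  ret = ret.dtype.type(ret / rcount)
```

View pics/crop.png

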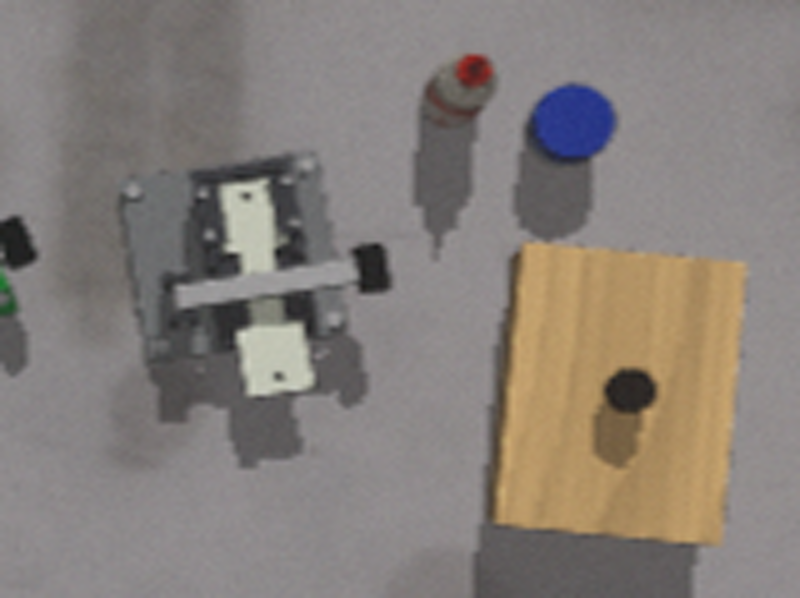

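The crop confirms that the grey jig holds the white coupon. Its black handle is on the right at crop (370,268), the coupon's free end is at (275,360), and the knob is at (630,390). I'll start moving toward the lid and refine the jig pose at the same time.

>>> {"op": "send_rows", "data": {
  "commands": [
    [[-0.88, -0.97, 0, 0, 0, 0], [-0.88, -0.97, 0, 0, 0, 0], [-0.88, -0.97, 0, 0, 0, 0], [-0.88, -0.97, 0, 0, 0, 0], [-0.88, -0.97, 0, 0, 0, 0], [-0.88, -0.97, 0, 0, 0, 0], [-0.88, -0.97, 0, 0, 0, 0], [-0.88, -0.97, 0, 0, 0, 0]]
  ],
  "jaw": 1
}}

```text
time_s: 1.72
eef_pos: [0.3218, 0.2395, 0.405]
eef_rot: [0.0, 0.186, 0.983, 0.0]
wrist_force: [0.7, -0.8, -0.4]
opening: 0.999
grasp_force: 0.0
```

>>> {"op": "send_rows", "data": {
  "commands": [
    [[-0.88, -0.97, 0, 0, 0, 0], [-0.88, -0.97, 0, 0, 0, 0], [-0.88, -0.97, 0, 0, 0, 0], [-0.88, -0.97, 0, 0, 0, 0], [-0.88, -0.97, 0, 0, 0, 0], [-0.88, -0.97, 0, 0, 0, 0], [-0.88, -0.97, 0, 0, 0, 0], [-0.88, -0.97, 0, 0, 0, 0]]
  ]
}}

```text
time_s: 2.38
eef_pos: [0.4333, -0.0549, 0.405]
eef_rot: [0.001, 0.187, 0.982, -0.0]
wrist_force: [-0.0, 0.8, 0.5]
opening: 1.003
grasp_force: 0.0
```

>>> {"op": "send_rows", "data": {
  "commands": [
    [[-0.88, -0.97, 0, 0, 0, 0], [-0.88, -0.97, 0, 0, 0, 0], [-0.88, -0.97, 0, 0, 0, 0], [-0.88, -0.97, 0, 0, 0, 0], [0, 0, 0, 0, 0, 0]]
  ]
}}

```text
time_s: 2.8
eef_pos: [0.4901, -0.2056, 0.4045]
eef_rot: [0.001, 0.189, 0.982, -0.001]
wrist_force: [-1.4, -0.4, 0.9]
opening: 1.003
grasp_force: 0.0
```

```bash
cat >> h.py <<'E'
from scipy.spatial.transform import Rotation as R
def goto(target,psi=None):
    o=status.get_obs(); q=o["eef_rot"]; M=R.from_quat([q[1],q[2],q[3],q[0]]).as_matrix()
    g=o["eef_pos"]+M[:,2]*ctrl.grip_point_offset
    cur=np.arctan2(M[1,1],M[0,1]); d=M.T@(np.array(target)-g)
    print("t",round(o["time_s"],2),"grip",g.round(4),"psi",round(cur,3),"zaxis",M[:,2].round(3),"units",(d/.03).round(2),"F",o["wrist_force"].round(1),"open",round(o["opening"],3),"gf",round(o["grasp_force"],1))
    if psi is not None:
        a=cur-psi; a=(a+np.pi/2)%np.pi-np.pi/2; print("turn units about tool z",(a/.1).round(2))
E
python3 - <<'E'
from h import *
np.set_printoptions(precision=4,suppress=True)
goto([.503,-.235,.074])
p=imaging.camera("top"); W=cloud(p); a=p["image"].astype(int)
v,u=np.mgrid[0:420,0:560]
roi=(u>270)&(u<335)&(v>155)&(v<225)
wh=roi&(a[...,1]>a[...,0]+8)&(a.min(-1)>120)
n,l,s,c=cv2.connectedComponentsWithStats(wh.astype(np.uint8),connectivity=8)
P=[]
for i in range(1,n):
    if s[i,4]>15:
        print(s[i],c[i],world(p,c[i],.042))
pts=np.array([world(p,(x,y),.042)[:2] for y,x in np.argwhere(wh)],np.float32)
r=cv2.minAreaRect(pts); print("coupon rect",r,len(pts))
vx=cv2.fitLine(pts,cv2.DIST_L2,0,.01,.01).ravel(); print("line",vx, np.arctan(vx[1]/vx[0]))
bar=roi&(abs(a[...,1]-a[...,0])<8)&(a.min(-1)>140)&(W[...,2]>.052)
bp=np.array([world(p,(x,y),.060)[:2] for y,x in np.argwhere(bar)],np.float32)
b=cv2.fitLine(bp,cv2.DIST_HUBER,0,.01,.01).ravel(); print("bar",b,np.arctan(-b[0]/b[1]),len(bp),cv2.minAreaRect(bp))
hd=(u>315)&(u<335)&(v>178)&(v<200)&(a.max(-1)<70)
hp=np.array([world(p,(x,y),.063)[:2] for y,x in np.argwhere(hd)],np.float32); print("handle",cv2.minAreaRect(hp),hp.mean(0))
cv2.imwrite("pics/m.png",wh*255)
E
```

```text
t 2.8 grip [ 0.4902 -0.2061  0.2498] psi 1.191 zaxis [ 0.001 -0.003 -1.   ] units [-0.74 -0.73  5.86] F [-1.4 -0.4  0.9] open 1.003 gf 0.0
[294 169  12  21 180] [299.5278 178.5889] [ 0.6128 -0.0152  0.042 ]
[297 195  16  21 217] [304.424  206.2166] [ 0.5295 -0.0298  0.042 ]
coupon rect ((0.5725666880607605, -0.022486932575702667), (0.13880549371242523, 0.04033637419342995), 9.468762397766113) 397
line [ 0.9849  0.1733  0.5673 -0.0232] 0.17416403
bar [ 0.1667 -0.986   0.5754 -0.0398] 0.16744585 162 ((0.576751708984375, -0.06911349296569824), (0.13338883221149445, 0.15265923738479614), 48.690216064453125)
handle ((0.5828973650932312, -0.08659650385379791), (0.027631714940071106, 0.015427866950631142), 7.851653575897217) [ 0.5824 -0.0867][ WARN:0@1.886] global loadsave.cpp:1063 imwrite_ Unsupported depth image for selected encoder is fallbacked to CV_8U.
```

>>> {"op": "send_rows", "data": {
  "commands": [
    [[-0.74, -0.73, 0.4, 0, 0, 0], [0, 0, 1, 0, 0, 0], [0, 0, 1, 0, 0, 0], [0, 0, 1, 0, 0, 0], [0, 0, 1, 0, 0, 0], [0, 0, 0.7, 0, 0, 0], [0, 0, 0.5, 0, 0, 0], [0, 0, 0, 0, 0, 0]]
  ]
}}

```text
time_s: 3.52
eef_pos: [0.4998, -0.2262, 0.2332]
eef_rot: [-0.003, 0.186, 0.983, 0.002]
wrist_force: [-0.4, 0.4, -0.1]
opening: 0.997
grasp_force: 0.0
```

```bash
python3 - <<'E'
from h import *
goto([.503,-.235,.075])
E
```

```text
t 3.52 grip [ 0.4989 -0.2255  0.0785] psi 1.197 zaxis [-0.006  0.004 -1.   ] units [-0.24 -0.24  0.11] F [-0.4  0.4 -0.1] open 0.997 gf 0.0
```

>>> {"op": "send_rows", "data": {
  "commands": [
    [[-0.24, -0.24, 0.1, 0, 0, 0], [0, 0, 0, 0, 0, 0], [0, 0, 0, 0, 0, 0]]
  ]
}}

```text
time_s: 3.77
eef_pos: [0.5063, -0.2384, 0.2354]
eef_rot: [0.001, 0.186, 0.982, -0.001]
wrist_force: [0.5, 0.6, -0.3]
opening: 0.998
grasp_force: 0.0
```

```bash
python3 - <<'E'
from h import *
goto([.503,-.235,.075])
E
```

```text
t 3.77 grip [ 0.5067 -0.2387  0.0807] psi 1.196 zaxis [ 0.002 -0.002 -1.   ] units [0.16 0.07 0.19] F [ 0.5  0.6 -0.3] open 0.998 gf 0.0
```

>>> {"op": "send_rows", "data": {
  "commands": [
    [[0.12, 0, 0.15, 0, 0, 0], [0, 0, 0, 0, 0, 0], [0, 0, 0, 0, 0, 0]]
  ]
}}

```text
time_s: 4.02
eef_pos: [0.5019, -0.2361, 0.2294]
eef_rot: [-0.0, 0.186, 0.982, 0.0]
wrist_force: [-0.1, -0.3, -0.6]
opening: 1.0
grasp_force: 0.0
```

```bash
python3 - <<'E'
from h import *
goto([.503,-.235,.075])
E
```

```text
t 4.02 grip [ 0.5018 -0.2361  0.0747] psi 1.196 zaxis [-0.  0. -1.] units [-0.02  0.05 -0.01] F [-0.1 -0.3 -0.6] open 1.0 gf 0.0
```

Good. Close on the knob, then lift.

>>> {"op": "send_rows", "data": {
  "commands": [
    [[0, 0, 0, 0, 0, 0], [0, 0, 0, 0, 0, 0], [0, 0, 0, 0, 0, 0], [0, 0, 0, 0, 0, 0], [0, 0, 0, 0, 0, 0], [0, 0, 0, 0, 0, 0]]
  ],
  "jaw": 0
}}

```text
time_s: 4.52
eef_pos: [0.5023, -0.2364, 0.2295]
eef_rot: [0.0, 0.186, 0.982, -0.0]
wrist_force: [-0.8, 1.2, 2.8]
opening: 0.304
grasp_force: 59.2
```

>>> {"op": "send_rows", "data": {
  "commands": [
    [[0, 0, -0.3, 0, 0, 0], [0, 0, -0.5, 0, 0, 0], [0, 0, -0.7, 0, 0, 0], [0, 0, -0.5, 0, 0, 0], [0, 0, 0, 0, 0, 0]]
  ]
}}

```text
time_s: 4.93
eef_pos: [0.5032, -0.237, 0.2928]
eef_rot: [0.003, 0.186, 0.983, -0.001]
wrist_force: [1.3, -0.4, -1.9]
opening: 0.308
grasp_force: 59.3
```

```bash
python3 - <<'E'
from h import *
goto([.485,-.43,.130])
E
```

```text
t 4.93 grip [ 0.5039 -0.2376  0.1381] psi 1.196 zaxis [ 0.005 -0.004 -1.   ] units [-1.76 -6.2   0.29] F [ 1.3 -0.4 -1.9] open 0.308 gf 59.3
```

>>> {"op": "send_rows", "data": {
  "commands": [
    [[-0.2, -0.5, 0, 0, 0, 0], [-0.26, -0.95, 0, 0, 0, 0], [-0.26, -0.95, 0, 0, 0, 0], [-0.26, -0.95, 0, 0, 0, 0], [-0.26, -0.95, 0, 0, 0, 0], [-0.26, -0.95, 0, 0, 0, 0], [-0.26, -0.95, 0, 0, 0, 0], [0, 0, 0, 0, 0, 0]]
  ]
}}

```text
time_s: 5.6
eef_pos: [0.4812, -0.4343, 0.2879]
eef_rot: [-0.0, 0.188, 0.982, -0.001]
wrist_force: [0.6, -0.8, -2.3]
opening: 0.309
grasp_force: 59.5
```

>>> {"op": "send_rows", "data": {
  "commands": [
    [[0, 0, 0.8, 0, 0, 0], [0, 0, 0.8, 0, 0, 0], [0, 0, 0.6, 0, 0, 0], [0, 0, 0.3, 0, 0, 0], [0, 0, 0, 0, 0, 0], [0, 0, 0, 0, 0, 0]]
  ]
}}

```text
time_s: 6.1
eef_pos: [0.4829, -0.4287, 0.2134]
eef_rot: [-0.001, 0.186, 0.982, 0.001]
wrist_force: [-0.5, 0.1, -1.4]
opening: 0.303
grasp_force: 59.5
```

```bash
python3 - <<'E'
from h import *
goto([.485,-.43,.038])
p=imaging.camera("top"); cv2.imwrite("pics/lid1.png",p["image"][120:300,240:540].repeat(2,0).repeat(2,1))
E
```

```text
t 6.1 grip [ 0.4828 -0.4285  0.0587] psi 1.196 zaxis [-0.001  0.001 -1.   ] units [-0.09 -0.02  0.69] F [-0.5  0.1 -1.4] open 0.303 gf 59.5
```

View pics/lid1.png

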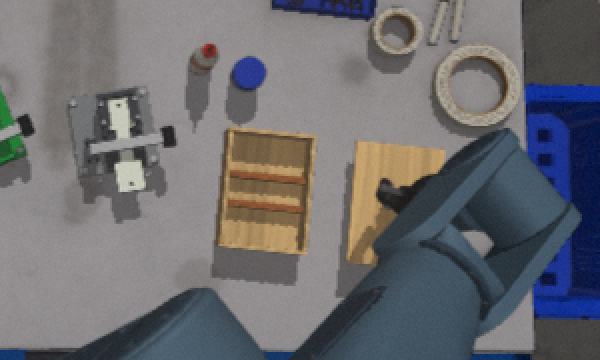

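The lid is in the hand at about (400,200), clear of the open box at (267,190), where both battens show. I'll lower it slowly.

>>> {"op": "send_rows", "data": {
  "commands": [
    [[0, 0, 0.25, 0, 0, 0], [0, 0, 0.2, 0, 0, 0], [0, 0, 0.1, 0, 0, 0], [0, 0, 0.08, 0, 0, 0], [0, 0, 0, 0, 0, 0], [0, 0, 0, 0, 0, 0]]
  ]
}}

```text
time_s: 6.65
eef_pos: [0.4832, -0.4287, 0.1952]
eef_rot: [-0.0, 0.186, 0.982, 0.0]
wrist_force: [0.9, 0.1, -1.3]
opening: 0.306
grasp_force: 59.5
```

```bash
python3 - <<'E'
from h import *
goto([.485,-.43,.038])
E
```

```text
t 6.65 grip [ 0.4832 -0.4287  0.0405] psi 1.196 zaxis [-0.  0. -1.] units [-0.07 -0.02  0.08] F [ 0.9  0.1 -1.3] open 0.306 gf 59.5
```

>>> {"op": "send_rows", "data": {
  "commands": [
    [[0, 0, 0.06, 0, 0, 0], [0, 0, 0.04, 0, 0, 0], [0, 0, 0, 0, 0, 0], [0, 0, 0, 0, 0, 0]]
  ]
}}

```text
time_s: 6.98
eef_pos: [0.4833, -0.4289, 0.1926]
eef_rot: [0.0, 0.186, 0.982, -0.0]
wrist_force: [1.3, -0.2, -0.5]
opening: 0.305
grasp_force: 59.7
```

>>> {"op": "send_rows", "data": {
  "commands": [
    [[0, 0, 0, 0, 0, 0], [0, 0, 0, 0, 0, 0], [0, 0, 0, 0, 0, 0], [0, 0, 0, 0, 0, 0], [0, 0, 0, 0, 0, 0]]
  ],
  "jaw": 1
}}

```text
time_s: 7.4
eef_pos: [0.4832, -0.4288, 0.1924]
eef_rot: [0.0, 0.186, 0.982, -0.0]
wrist_force: [-0.3, 0.2, -0.3]
opening: 0.98
grasp_force: 0.0
```

>>> {"op": "send_rows", "data": {
  "commands": [
    [[0, 0, -0.5, 0, 0, 0], [0, 0, -1, 0, 0, 1], [0, 0, -1, 0, 0, 1], [0, 0, -1, 0, 0, 1], [0, 0, -1, 0, 0, 1], [0, 0, -1, 0, 0, 1], [0, 0, 0, 0, 0, 1], [0, 0, 0, 0, 0, 1]]
  ]
}}

```text
time_s: 8.07
eef_pos: [0.4837, -0.4293, 0.3622]
eef_rot: [0.003, 0.514, 0.858, -0.001]
wrist_force: [0.2, 0.0, -1.4]
opening: 1.003
grasp_force: 0.0
```

>>> {"op": "send_rows", "data": {
  "commands": [
    [[0, 0, 0, 0, 0, 1], [0, 0, 0, 0, 0, 1], [0, 0, 0, 0, 0, 1], [0, 0, 0, 0, 0, 0.3], [0, 0, 0, 0, 0, 0]]
  ]
}}

```text
time_s: 8.48
eef_pos: [0.4832, -0.4287, 0.3586]
eef_rot: [0.001, 0.646, 0.763, -0.0]
wrist_force: [0.8, 0.4, -0.0]
opening: 1.0
grasp_force: 0.0
```

```bash
python3 - <<'E'
from h import *
goto([.5833,-.0866,.11],.165)
p=imaging.camera("top"); W=cloud(p)
m=(W[...,0]>.3)&(W[...,0]<.66)&(W[...,1]>-.56)&(W[...,1]<-.33)&(W[...,2]>.004)&(W[...,2]<.08)
print(np.histogram(W[m][:,2],bins=[0,.008,.012,.016,.02,.03,.045,.06,.08]))
E
```

```text
t 8.48 grip [ 0.4833 -0.4288  0.2039] psi 0.165 zaxis [ 0.001 -0.001 -1.   ] units [10.71  5.16  3.12] F [ 0.8  0.4 -0. ] open 1.0 gf 0.0
turn units about tool z 0.0
(array([ 234,  541, 1405,  491,   24,   39,   42,    0]), array([0.   , 0.008, 0.012, 0.016, 0.02 , 0.03 , 0.045, 0.06 , 0.08 ]))
```

>>> {"op": "send_rows", "data": {
  "commands": [
    [[0.89, 0.43, 0, 0, 0, 0], [0.89, 0.43, 0, 0, 0, 0], [0.89, 0.43, 0, 0, 0, 0], [0.89, 0.43, 0, 0, 0, 0], [0.89, 0.43, 0, 0, 0, 0], [0.89, 0.43, 0, 0, 0, 0], [0.89, 0.43, 0, 0, 0, 0], [0.89, 0.43, 0, 0, 0, 0]]
  ]
}}

```text
time_s: 9.2
eef_pos: [0.5498, -0.1996, 0.3581]
eef_rot: [0.0, 0.645, 0.764, 0.0]
wrist_force: [0.9, -0.1, -0.1]
opening: 0.996
grasp_force: 0.0
```

>>> {"op": "send_rows", "data": {
  "commands": [
    [[0.89, 0.43, 0, 0, 0, 0], [0.89, 0.43, 0, 0, 0, 0], [0.89, 0.43, 0.7, 0, 0, 0], [0.89, 0.43, 0.8, 0, 0, 0], [0, 0, 0.8, 0, 0, 0], [0, 0, 0.8, 0, 0, 0], [0, 0, 0, 0, 0, 0], [0, 0, 0, 0, 0, 0]]
  ]
}}

```text
time_s: 9.87
eef_pos: [0.5825, -0.0869, 0.2637]
eef_rot: [-0.001, 0.646, 0.764, -0.001]
wrist_force: [0.3, 0.2, -0.5]
opening: 1.0
grasp_force: 0.0
```

```bash
python3 - <<'E'
from h import *
goto([.5833,-.0866,.055],.165)
E
```

```text
t 9.87 grip [ 0.582  -0.0868  0.109 ] psi 0.167 zaxis [-0.003  0.001 -1.   ] units [-0.    0.05  1.8 ] F [ 0.3  0.2 -0.5] open 1.0 gf 0.0
turn units about tool z 0.02
```

>>> {"op": "send_rows", "data": {
  "commands": [
    [[0, 0.05, 0.6, 0, 0, 0], [0, 0, 0.6, 0, 0, 0], [0, 0, 0.4, 0, 0, 0], [0, 0, 0.2, 0, 0, 0], [0, 0, 0, 0, 0, 0], [0, 0, 0, 0, 0, 0], [0, 0, 0, 0, 0, 0]]
  ]
}}

```text
time_s: 10.45
eef_pos: [0.585, -0.0873, 0.2116]
eef_rot: [0.001, 0.646, 0.763, 0.0]
wrist_force: [-0.2, -0.4, 0.7]
opening: 1.0
grasp_force: 0.0
```

```bash
python3 - <<'E'
from h import *
goto([.5833,-.0866,.055],.165)
p=imaging.camera("side"); cv2.imwrite("pics/bar1.png",cv2.resize(p["image"][140:260,200:340],None,fx=5,fy=5,interpolation=cv2.INTER_CUBIC))
E
```

```text
t 10.45 grip [ 0.5853 -0.0874  0.0569] psi 0.166 zaxis [ 0.002 -0.001 -1.   ] units [ 0.04 -0.06  0.06] F [-0.2 -0.4  0.7] open 1.0 gf 0.0
turn units about tool z 0.01
```

View pics/bar1.png

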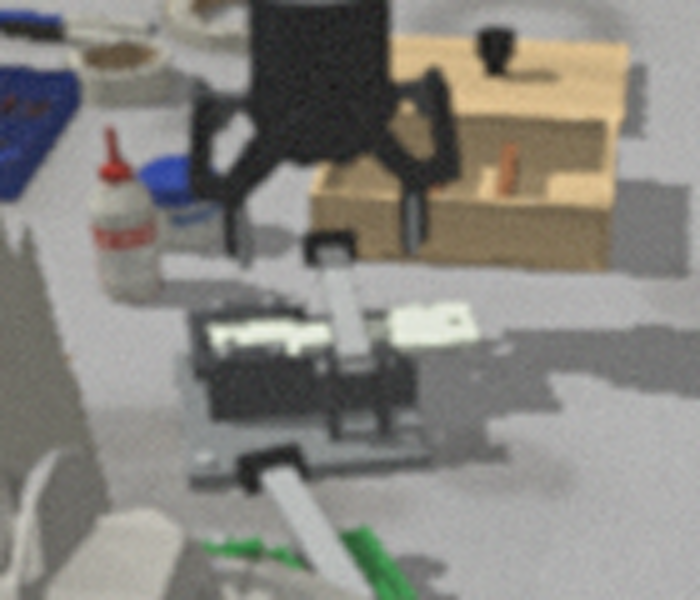

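The fingers straddle the handle at (330,248), and the lid sits behind the box. I'll close the jaws.

>>> {"op": "send_rows", "data": {
  "commands": [
    [[0, 0, 0.05, 0, 0, 0], [0, 0, 0, 0, 0, 0], [0, 0, 0, 0, 0, 0], [0, 0, 0, 0, 0, 0], [0, 0, 0, 0, 0, 0], [0, 0, 0, 0, 0, 0]]
  ],
  "jaw": 0
}}

```text
time_s: 11.0
eef_pos: [0.5841, -0.087, 0.2087]
eef_rot: [-0.0, 0.646, 0.763, -0.0]
wrist_force: [-4.0, -2.3, 1.9]
opening: 0.342
grasp_force: 61.6
```

```bash
python3 - <<'E'
from h import *
goto([.5833,-.0866,.055],.165)
th=np.linspace(0,1.65,21); y=-.115*np.cos(th)+.115; z=.115*np.sin(th)
print(np.c_[np.diff(y),-np.diff(z)].round(4)/.03)
E
```

```text
t 11.0 grip [ 0.5839 -0.087   0.054 ] psi 0.166 zaxis [-0.001 -0.    -1.   ] units [ 0.02 -0.02 -0.03] F [-4.  -2.3  1.9] open 0.342 gf 61.6
turn units about tool z 0.01
[[ 0.01333333 -0.31666667]
 [ 0.04       -0.31333333]
 [ 0.06333333 -0.31      ]
 [ 0.09       -0.30333333]
 [ 0.11333333 -0.29333333]
 [ 0.14       -0.28333333]
 [ 0.16       -0.27333333]
 [ 0.18333333 -0.25666667]
 [ 0.20333333 -0.24      ]
 [ 0.22333333 -0.22333333]
 [ 0.24       -0.20333333]
 [ 0.25666667 -0.18333333]
 [ 0.27       -0.16333333]
 [ 0.28333333 -0.14      ]
 [ 0.29333333 -0.11666667]
 [ 0.30333333 -0.09      ]
 [ 0.31       -0.06666667]
 [ 0.31333333 -0.04      ]
 [ 0.31666667 -0.01333333]
 [ 0.31666667  0.01333333]]
```

Gripped. Now I'll swing the bar along the arc.

>>> {"op": "send_rows", "data": {
  "commands": [
    [[0.013, 0, -0.317, 0, 0, 0], [0.04, 0, -0.313, 0, 0, 0], [0.063, 0, -0.31, 0, 0, 0], [0.09, 0, -0.303, 0, 0, 0], [0.113, 0, -0.293, 0, 0, 0], [0.14, 0, -0.283, 0, 0, 0], [0, 0, 0, 0, 0, 0]]
  ]
}}

```text
time_s: 11.58
eef_pos: [0.5814, -0.0714, 0.2645]
eef_rot: [-0.001, 0.646, 0.764, 0.0]
wrist_force: [-1.4, 6.8, -5.8]
opening: 0.339
grasp_force: 60.9
```

```bash
python3 - <<'E'
from h import *
j=np.array([.5726,-.0225]); c,s=np.cos(.165),np.sin(.165)
y=.05-.115*np.cos(.495);goto([j[0]-s*y,j[1]+c*y,.05+.115*np.sin(.495)],.165)
E
```

```text
t 11.58 grip [ 0.5812 -0.0711  0.1098] psi 0.167 zaxis [-0.002  0.002 -1.   ] units [-0.06 -0.02  0.17] F [-1.4  6.8 -5.8] open 0.339 gf 60.9
turn units about tool z 0.02
```

>>> {"op": "send_rows", "data": {
  "commands": [
    [[0.16, 0, -0.265, 0, 0, 0], [0.183, 0, -0.25, 0, 0, 0], [0.203, 0, -0.235, 0, 0, 0], [0.223, 0, -0.217, 0, 0, 0], [0.24, 0, -0.2, 0, 0, 0], [0.257, 0, -0.18, 0, 0, 0], [0.27, 0, -0.16, 0, 0, 0]]
  ]
}}

```text
time_s: 12.17
eef_pos: [0.574, -0.0274, 0.3088]
eef_rot: [-0.0, 0.646, 0.763, -0.001]
wrist_force: [1.7, -0.2, -14.8]
opening: 0.336
grasp_force: 60.2
```

>>> {"op": "send_rows", "data": {
  "commands": [
    [[0.283, 0, -0.13, 0, 0, 0], [0.293, 0, -0.11, 0, 0, 0], [0.303, 0, -0.085, 0, 0, 0], [0.31, 0, -0.06, 0, 0, 0], [0.313, 0, -0.035, 0, 0, 0], [0.317, 0, -0.01, 0, 0, 0], [0, 0, 0, 0, 0, 0]]
  ]
}}

```text
time_s: 12.75
eef_pos: [0.5651, 0.0267, 0.3234]
eef_rot: [0.001, 0.646, 0.764, -0.001]
wrist_force: [-7.5, -3.6, -0.3]
opening: 0.335
grasp_force: 59.3
```

```bash
python3 - <<'E'
from h import *
j=np.array([.5726,-.0225]); c,s=np.cos(.165),np.sin(.165)
y=.05-.115*np.cos(1.6);goto([j[0]-s*y,j[1]+c*y,.05+.115*np.sin(1.6)],.165)
E
```

```text
t 12.75 grip [0.5651 0.0264 0.1687] psi 0.167 zaxis [-0.    -0.002 -1.   ] units [ 0.13 -0.02  0.12] F [-7.5 -3.6 -0.3] open 0.335 gf 59.3
turn units about tool z 0.02
```

>>> {"op": "send_rows", "data": {
  "commands": [
    [[0.2, 0, 0, 0, 0, 0], [0.1, 0, 0, 0, 0, 0], [0, 0, 0, 0, 0, 0]]
  ]
}}

```text
time_s: 13.0
eef_pos: [0.5638, 0.0348, 0.3233]
eef_rot: [0.001, 0.646, 0.763, -0.001]
wrist_force: [-7.7, -4.1, -0.5]
opening: 0.337
grasp_force: 59.3
```

>>> {"op": "send_rows", "data": {
  "commands": [
    [[0, 0, 0, 0, 0, 0], [0, 0, 0, 0, 0, 0], [0, 0, 0, 0, 0, 0], [0, 0, 0, 0, 0, 0], [0, 0, 0, 0, 0, 0]]
  ],
  "jaw": 1
}}

```text
time_s: 13.42
eef_pos: [0.5644, 0.0349, 0.3223]
eef_rot: [0.001, 0.646, 0.763, 0.001]
wrist_force: [-0.1, 0.5, -0.1]
opening: 0.992
grasp_force: 0.0
```

>>> {"op": "send_rows", "data": {
  "commands": [
    [[0, 0, -0.5, 0, 0, 0], [0, 0, -0.8, 0, 0, 0], [0, 0, -0.8, 0, 0, 0], [0, 0, -0.8, 0, 0, 0.7], [0, 0, -0.5, 0, 0, 1], [0, 0, 0, 0, 0, 1], [0, 0, 0, 0, 0, 1], [0, 0, 0, 0, 0, 1]]
  ]
}}

```text
time_s: 14.08
eef_pos: [0.5641, 0.0349, 0.4243]
eef_rot: [0.0, 0.807, 0.59, 0.001]
wrist_force: [-0.2, -0.3, 0.3]
opening: 1.003
grasp_force: 0.0
```

>>> {"op": "send_rows", "data": {
  "commands": [
    [[0, 0, 0, 0, 0, 1], [0, 0, 0, 0, 0, 1], [0, 0, 0, 0, 0, 1], [0, 0, 0, 0, 0, 1], [0, 0, 0, 0, 0, 1], [0, 0, 0, 0, 0, 1], [0, 0, 0, 0, 0, 1], [0, 0, 0, 0, 0, 1]]
  ]
}}

```text
time_s: 14.75
eef_pos: [0.5641, 0.0349, 0.4237]
eef_rot: [-0.0, 0.973, 0.229, 0.0]
wrist_force: [-0.5, 0.3, 0.7]
opening: 1.001
grasp_force: 0.0
```

>>> {"op": "send_rows", "data": {
  "commands": [
    [[0, 0, 0, 0, 0, 1], [0, 0, 0, 0, 0, 1], [0, 0, 0, 0, 0, 1], [0, 0, 0, 0, 0, 0], [0, 0, 0, 0, 0, 0]]
  ]
}}

```text
time_s: 15.17
eef_pos: [0.5641, 0.0349, 0.4236]
eef_rot: [-0.0, 0.996, 0.085, 0.0]
wrist_force: [-0.2, -0.2, 0.7]
opening: 1.003
grasp_force: 0.0
```

```bash
python3 - <<'E'
from h import *
np.set_printoptions(precision=4,suppress=True)
j=np.array([.5726,-.0225]); c,s=np.cos(.165),np.sin(.165)
goto([j[0]-.058*c,j[1]-.058*s,.040],.165-np.pi/2)
p=imaging.camera("side"); cv2.imwrite("pics/bar2.png",cv2.resize(p["image"][90:240,180:360],None,fx=4,fy=4,interpolation=cv2.INTER_CUBIC))
E
```

```text
t 15.17 grip [0.5641 0.0349 0.2689] psi -1.401 zaxis [ 0.  0. -1.] units [-1.98  1.92  7.63] F [-0.2 -0.2  0.7] open 1.003 gf 0.0
turn units about tool z 0.05
```

View pics/bar2.png

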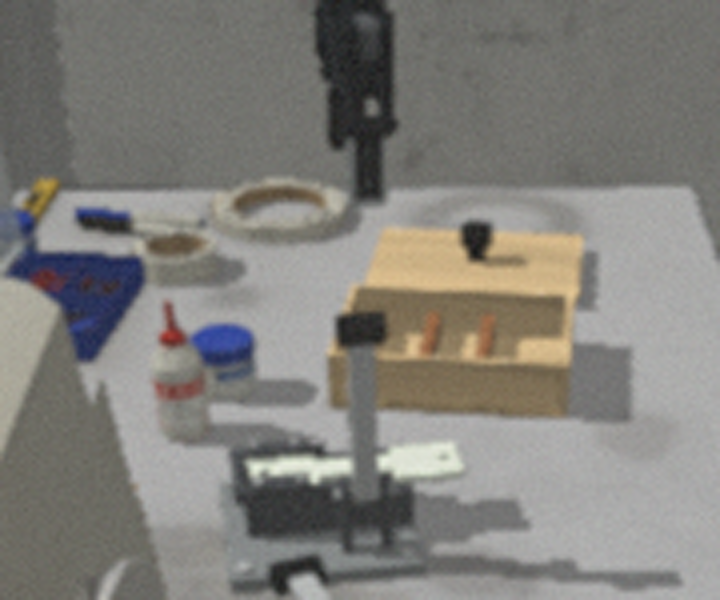

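The bar is upright at (362,400) and the coupon is still in place, with its free end at (440,460). Now over the coupon's free end.

>>> {"op": "send_rows", "data": {
  "commands": [
    [[-0.7, 0.64, 0, 0, 0, 0.05], [-0.7, 0.64, 0, 0, 0, 0], [-0.58, 0.64, 0, 0, 0, 0], [0, 0, 1, 0, 0, 0], [0, 0, 1, 0, 0, 0], [0, 0, 1, 0, 0, 0], [0, 0, 1, 0, 0, 0], [0, 0, 1, 0, 0, 0]]
  ]
}}

```text
time_s: 15.88
eef_pos: [0.5147, -0.0318, 0.2725]
eef_rot: [0.0, 0.997, 0.082, 0.0]
wrist_force: [0.9, -0.8, -0.5]
opening: 1.0
grasp_force: 0.0
```

>>> {"op": "send_rows", "data": {
  "commands": [
    [[0, 0, 0.7, 0, 0, 0], [0, 0, 0.3, 0, 0, 0], [0, 0, 0, 0, 0, 0], [0, 0, 0, 0, 0, 0]]
  ]
}}

```text
time_s: 16.22
eef_pos: [0.5151, -0.0318, 0.244]
eef_rot: [0.0, 0.997, 0.081, 0.0]
wrist_force: [-0.1, 0.1, 0.3]
opening: 0.998
grasp_force: 0.0
```

```bash
python3 - <<'E'
from h import *
np.set_printoptions(precision=4,suppress=True)
j=np.array([.5726,-.0225]); c,s=np.cos(.165),np.sin(.165)
goto([j[0]-.058*c,j[1]-.058*s,.039],.165-np.pi/2)
E
```

```text
t 16.22 grip [ 0.5152 -0.0318  0.0893] psi -1.408 zaxis [ 0. -0. -1.] units [0.01 0.01 1.68] F [-0.1  0.1  0.3] open 0.998 gf 0.0
turn units about tool z -0.02
```

>>> {"op": "send_rows", "data": {
  "commands": [
    [[0, 0, 0.6, 0, 0, 0], [0, 0, 0.6, 0, 0, 0], [0, 0, 0.48, 0, 0, 0], [0, 0, 0, 0, 0, 0], [0, 0, 0, 0, 0, 0], [0, 0, 0, 0, 0, 0]]
  ]
}}

```text
time_s: 16.72
eef_pos: [0.5158, -0.032, 0.195]
eef_rot: [0.001, 0.997, 0.081, 0.001]
wrist_force: [1.0, -0.9, 0.1]
opening: 1.0
grasp_force: 0.0
```

```bash
python3 - <<'E'
from h import *
np.set_printoptions(precision=4,suppress=True)
j=np.array([.5726,-.0225]); c,s=np.cos(.165),np.sin(.165)
goto([j[0]-.058*c,j[1]-.058*s,.039],.165-np.pi/2)
E
```

```text
t 16.72 grip [ 0.5163 -0.0321  0.0403] psi -1.409 zaxis [ 0.003 -0.001 -1.   ] units [-0.03 -0.01  0.04] F [ 1.  -0.9  0.1] open 1.0 gf 0.0
turn units about tool z -0.03
```

>>> {"op": "send_rows", "data": {
  "commands": [
    [[0, 0, 0.03, 0, 0, 0], [0, 0, 0, 0, 0, 0], [0, 0, 0, 0, 0, 0], [0, 0, 0, 0, 0, 0], [0, 0, 0, 0, 0, 0], [0, 0, 0, 0, 0, 0]]
  ],
  "jaw": 0
}}

```text
time_s: 17.22
eef_pos: [0.515, -0.0317, 0.1927]
eef_rot: [0.0, 0.997, 0.081, 0.0]
wrist_force: [-0.7, -0.6, 5.7]
opening: 0.45
grasp_force: 59.6
```

```bash
python3 - <<'E'
from h import *
j=np.array([.5726,-.0225]); c,s=np.cos(.165),np.sin(.165)
goto([j[0]-.058*c,j[1]-.058*s,.039],.165-np.pi/2)
E
```

```text
t 17.22 grip [ 0.5151 -0.0318  0.038 ] psi -1.409 zaxis [ 0.001 -0.    -1.   ] units [ 0.01  0.01 -0.03] F [-0.7 -0.6  5.7] open 0.45 gf 59.6
turn units about tool z -0.03
```

>>> {"op": "send_rows", "data": {
  "commands": [
    [[-0.2, 0, -0.03, 0, 0, 0], [-0.4, 0, 0, 0, 0, 0], [-0.4, 0, 0, 0, 0, 0], [-0.4, 0, 0, 0, 0, 0], [-0.4, 0, 0, 0, 0, 0], [-0.4, 0, 0, 0, 0, 0], [-0.2, 0, 0, 0, 0, 0], [0, 0, 0, 0, 0, 0]]
  ]
}}

```text
time_s: 17.88
eef_pos: [0.4423, -0.0432, 0.1927]
eef_rot: [-0.0, 0.997, 0.081, -0.001]
wrist_force: [-0.5, 0.0, 0.3]
opening: 0.449
grasp_force: 60.2
```

```bash
python3 - <<'E'
from h import *
j=np.array([.5726,-.0225]); c,s=np.cos(.165),np.sin(.165)
goto([j[0]-.130*c,j[1]-.130*s,.039],-.099-np.pi/2)
p=imaging.camera("side"); cv2.imwrite("pics/slide.png",cv2.resize(p["image"][120:260,200:360],None,fx=4,fy=4,interpolation=cv2.INTER_CUBIC))
E
```

```text
t 17.88 grip [ 0.4421 -0.0431  0.038 ] psi -1.41 zaxis [-0.002  0.    -1.   ] units [ 0.07  0.04 -0.03] F [-0.5  0.   0.3] open 0.449 gf 60.2
turn units about tool z 2.6
```

View pics/slide.png

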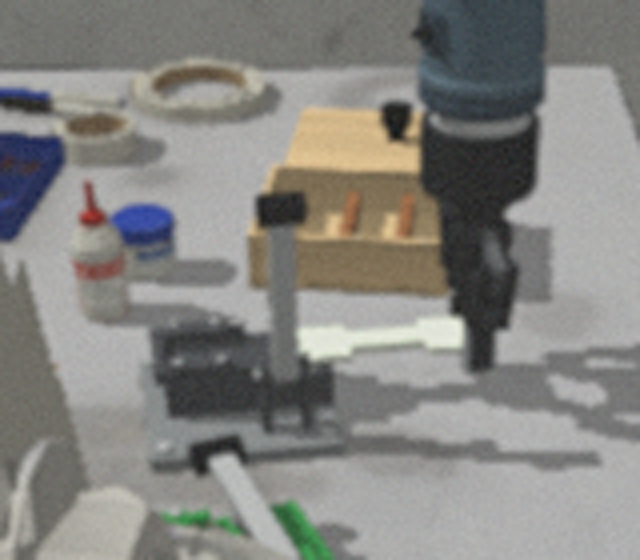

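The coupon is out from under the lips, held horizontally at (390,335), and the bar is still up. Lift it and turn it to match the box.

>>> {"op": "send_rows", "data": {
  "commands": [
    [[-0.1, 0, -0.3, 0, 0, 0], [-0.1, 0, -0.5, 0, 0, 0], [0, 0, -0.8, 0, 0, 0], [0, 0, -0.8, 0, 0, 0.5], [0, 0, -0.4, 0, 0, 0.7], [0, 0, 0, 0, 0, 0.7], [0, 0, 0, 0, 0, 0.7], [0, 0, 0, 0, 0, 0]]
  ]
}}

```text
time_s: 18.6
eef_pos: [0.4383, -0.0442, 0.2775]
eef_rot: [0.0, 0.999, -0.05, 0.001]
wrist_force: [-0.7, -0.5, -0.3]
opening: 0.456
grasp_force: 60.2
```

```bash
python3 - <<'E'
from h import *
goto([.4453,-.2293,.028],-.099-np.pi/2)
E
```

```text
t 18.6 grip [ 0.4385 -0.0443  0.1228] psi -1.671 zaxis [ 0.001 -0.    -1.   ] units [0.84 6.11 3.16] F [-0.7 -0.5 -0.3] open 0.456 gf 60.2
turn units about tool z -0.01
```

>>> {"op": "send_rows", "data": {
  "commands": [
    [[0.04, 0.4, 0, 0, 0, 0], [0.12, 0.9, 0, 0, 0, 0], [0.12, 0.9, 0, 0, 0, 0], [0.12, 0.9, 0, 0, 0, 0], [0.12, 0.9, 0, 0, 0, 0], [0.12, 0.9, 0, 0, 0, 0], [0.12, 0.8, 0, 0, 0, 0], [0.08, 0.4, 0, 0, 0, 0]]
  ]
}}

```text
time_s: 19.27
eef_pos: [0.4452, -0.2315, 0.277]
eef_rot: [0.0, 0.999, -0.049, 0.0]
wrist_force: [-0.1, 0.3, -0.3]
opening: 0.452
grasp_force: 60.3
```

>>> {"op": "send_rows", "data": {
  "commands": [
    [[0, 0, 0, 0, 0, 0], [0, 0, 0.5, 0, 0, 0], [0, 0, 0.5, 0, 0, 0], [0, 0, 0, 0, 0, 0], [0, 0, 0, 0, 0, 0]]
  ]
}}

```text
time_s: 19.68
eef_pos: [0.4446, -0.2275, 0.2462]
eef_rot: [-0.001, 0.999, -0.048, -0.001]
wrist_force: [0.7, -0.3, -0.3]
opening: 0.453
grasp_force: 60.3
```

```bash
python3 - <<'E'
from h import *
goto([.4453,-.2293,.028],-.099-np.pi/2)
p=imaging.camera("top"); cv2.imwrite("pics/over.png",cv2.resize(p["image"][150:270,270:450],None,fx=4,fy=4,interpolation=cv2.INTER_CUBIC))
E
```

```text
t 19.68 grip [ 0.4443 -0.2272  0.0915] psi -1.667 zaxis [-0.002  0.002 -1.   ] units [0.05 0.07 2.12] F [ 0.7 -0.3 -0.3] open 0.453 gf 60.3
turn units about tool z 0.02
```

View pics/over.png

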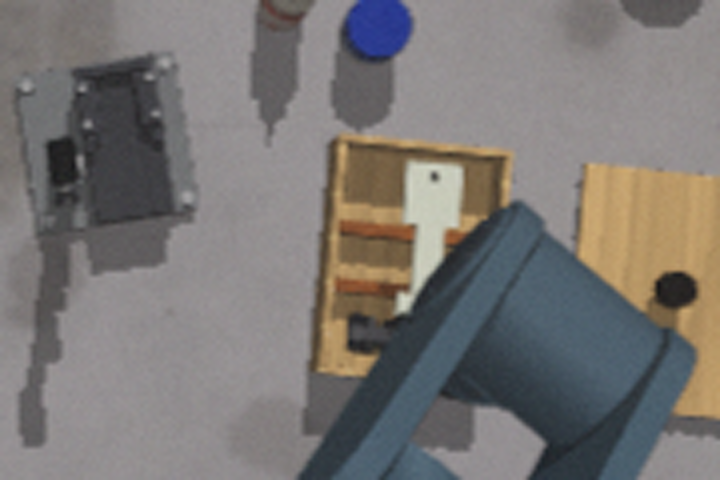

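The coupon is aligned over the box, its far end at (433,185) inside the walls. Lower it.

>>> {"op": "send_rows", "data": {
  "commands": [
    [[0.04, 0.05, 0.5, 0, 0, 0], [0, 0, 0.5, 0, 0, 0], [0, 0, 0.4, 0, 0, 0], [0, 0, 0.3, 0, 0, 0], [0, 0, 0.15, 0, 0, 0], [0, 0, 0.1, 0, 0, 0], [0, 0, 0, 0, 0, 0], [0, 0, 0, 0, 0, 0]]
  ]
}}

```text
time_s: 20.4
eef_pos: [0.4463, -0.2306, 0.1891]
eef_rot: [0.0, 0.999, -0.049, 0.0]
wrist_force: [0.9, -0.7, -0.5]
opening: 0.452
grasp_force: 60.3
```

```bash
python3 - <<'E'
from h import *
goto([.4453,-.2293,.028],-.099-np.pi/2)
E
```

```text
t 20.4 grip [ 0.4463 -0.2307  0.0344] psi -1.669 zaxis [ 0.001 -0.001 -1.   ] units [-0.04 -0.04  0.21] F [ 0.9 -0.7 -0.5] open 0.452 gf 60.3
turn units about tool z 0.01
```

>>> {"op": "send_rows", "data": {
  "commands": [
    [[0, 0, 0.07, 0, 0, 0], [0, 0, 0.05, 0, 0, 0], [0, 0, 0.04, 0, 0, 0], [0, 0, 0, 0, 0, 0], [0, 0, 0, 0, 0, 0]]
  ]
}}

```text
time_s: 20.82
eef_pos: [0.4459, -0.2304, 0.1838]
eef_rot: [-0.0, 0.999, -0.049, -0.0]
wrist_force: [0.7, -0.4, -0.3]
opening: 0.454
grasp_force: 60.3
```

```bash
python3 - <<'E'
from h import *
goto([.4453,-.2293,.028],-.099-np.pi/2)
E
```

```text
t 20.82 grip [ 0.4459 -0.2304  0.0291] psi -1.669 zaxis [-0.  0. -1.] units [-0.02 -0.04  0.04] F [ 0.7 -0.4 -0.3] open 0.454 gf 60.3
turn units about tool z 0.01
```

>>> {"op": "send_rows", "data": {
  "commands": [
    [[0, 0, 0.05, 0, 0, 0], [0, 0, 0, 0, 0, 0], [0, 0, 0, 0, 0, 0]]
  ]
}}

```text
time_s: 21.07
eef_pos: [0.4461, -0.2306, 0.1826]
eef_rot: [0.0, 0.999, -0.049, 0.0]
wrist_force: [-1.8, 0.8, 3.5]
opening: 0.449
grasp_force: 60.8
```

>>> {"op": "send_rows", "data": {
  "commands": [
    [[0, 0, 0.03, 0, 0, 0], [0, 0, 0, 0, 0, 0], [0, 0, 0, 0, 0, 0]]
  ]
}}

```text
time_s: 21.32
eef_pos: [0.4461, -0.2306, 0.182]
eef_rot: [0.0, 0.999, -0.049, 0.0]
wrist_force: [-2.5, 1.5, 8.6]
opening: 0.45
grasp_force: 61.2
```

Contact with the battens. Open partway and retreat.

>>> {"op": "send_rows", "data": {
  "commands": [
    [[0, 0, -0.02, 0, 0, 0], [0, 0, 0, 0, 0, 0], [0, 0, 0, 0, 0, 0], [0, 0, 0, 0, 0, 0], [0, 0, 0, 0, 0, 0]]
  ],
  "jaw": 0.68
}}

```text
time_s: 21.73
eef_pos: [0.4459, -0.2304, 0.1818]
eef_rot: [-0.0, 0.999, -0.049, -0.0]
wrist_force: [0.3, 0.3, 0.5]
opening: 0.679
grasp_force: 0.0
```

>>> {"op": "send_rows", "data": {
  "commands": [
    [[0, 0, -0.2, 0, 0, 0], [0, 0, -0.5, 0, 0, 0], [0, 0, -0.8, 0, 0, 0], [0, 0, -1, 0, 0, 0], [0, 0, -1, 0, 0, 0], [0, 0, -1, 0, 0, 0], [-0.8, -0.5, -0.5, 0, 0, 0], [-0.8, -0.9, 0, 0, 0, 0]]
  ]
}}

```text
time_s: 22.4
eef_pos: [0.4035, -0.1861, 0.3368]
eef_rot: [0.003, 0.999, -0.05, 0.004]
wrist_force: [-0.4, 0.9, 0.9]
opening: 0.68
grasp_force: 0.0
```

>>> {"op": "send_rows", "data": {
  "commands": [
    [[0, -1, 0, 0, 0, 0], [0, -1, 0, 0, 0, 0], [0, -1, 0, 0, 0, 0], [0, -1, 0, 0, 0, 0], [0, -1, 0, 0, 0, 0], [0, 0, 0, 0, 0, 0], [0, 0, 0, 0, 0, 0]]
  ]
}}

```text
time_s: 22.98
eef_pos: [0.4169, -0.0334, 0.3323]
eef_rot: [0.0, 0.999, -0.047, 0.0]
wrist_force: [-0.0, 0.1, 0.2]
opening: 0.68
grasp_force: 0.0
```

```bash
python3 - <<'E'
from h import *
goto([.4453,-.2293,.028])
p=imaging.camera("top"); W=cloud(p); a=p["image"].astype(int)
def fit(m,n):
    P=W[m]; A=np.c_[P[:,:2]-P[:,:2].mean(0),np.ones(len(P))]; k=np.linalg.lstsq(A,P[:,2],rcond=None)[0]
    print(n,m.sum(),"slopes",k[:2].round(3),"z",k[2].round(4),cv2.minAreaRect(P[:,:2].astype(np.float32)))
v,u=np.mgrid[0:420,0:560]
fit((u>340)&(u<405)&(v>180)&(v<250)&(a[...,1]>a[...,0]-12)&(a.min(-1)>115)&(W[...,2]>.02)&(W[...,2]<.043),"coupon")
fit((W[...,0]>.36)&(W[...,0]<.61)&(W[...,1]>-.53)&(W[...,1]<-.34)&(W[...,2]>.008)&(W[...,2]<.021),"lid")
m=(W[...,0]>.36)&(W[...,0]<.61)&(W[...,1]>-.53)&(W[...,1]<-.34)&(W[...,2]>.03)&(W[...,2]<.08); print("knob",m.sum(),np.median(W[m],0))
m=(W[...,0]>.5)&(W[...,0]<.65)&(W[...,1]>-.1)&(W[...,1]<.1)&(W[...,2]>.12)&(W[...,2]<.2); print("bar",m.sum(),np.median(W[m],0) if m.any() else "")
cv2.imwrite("pics/end.png",cv2.resize(p["image"][120:280,240:500],None,fx=3,fy=3))
E
```

```text
t 22.98 grip [ 0.417  -0.0335  0.1776] psi -1.665 zaxis [ 0. -0. -1.] units [1.56 6.41 4.99] F [-0.   0.1  0.2] open 0.68 gf 0.0
coupon 526 slopes [-0.007 -0.069] z 0.0319 ((0.502869725227356, -0.25926345586776733), (0.09290487319231033, 0.18646548688411713), 89.06044006347656)
lid 2562 slopes [ 0. -0.] z 0.0139 ((0.4887697100639343, -0.41838306188583374), (0.16247031092643738, 0.19202859699726105), 84.2344741821289)
knob 83 [ 0.48359534 -0.42804355  0.045483  ]
bar 85 [0.56313293 0.02612274 0.17218456]
```

View pics/end.png

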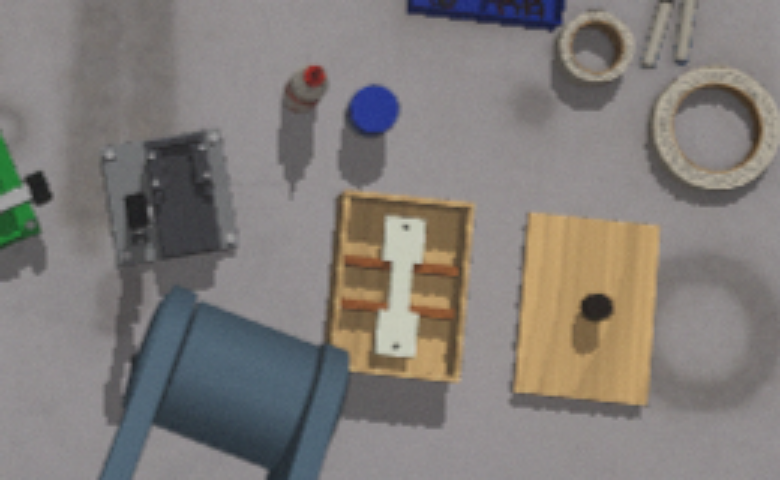

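The coupon lies lengthwise across both battens at (400,290). The lid is flat on the bench at (590,305), the bar is up, and the bottle and tub are where they were.

```bash
python3 -c "
from h import *
print(ctrl.hand_in())"
```

```text
the job is handed in; nothing more can be done
None
```

I handed the job in at about 23 s: the last picture shows the coupon lengthwise on both battens, the lid flat on the bench beside the box, and the clamp bar upright; the bottle and tub are unmoved, the arm stayed well clear of the ring seal, and `hand_in()` returned no verdict.

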